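# Load a sample cassette and index the carriage to the reader's hole

### The job

Stand the orange-framed cassette fully down in the slot of the sliding carriage, upright as it stands now, and let go of it. Then pull up the carriage's red lock knob, slide the carriage exactly one hole along its rail towards the reader (the black column with the blue dome, not the white cup), and let the pin go fully down into that hole; finish while still gripping the red knob, the pin held down. Leave the tube rack, the amber jar and the red tip box where they stand.

Things in the scene. Friction and masses are not known exactly. Their poses are not given: they have to be found in the camera images.
- cassette: rigid flat cassette with an orange frame and a pale window, 7 mm thick (its x), 80 mm wide (its y), 80 mm tall (its z), about 0.12 kg; origin at the centre of its underside. It starts upright in the green stand, which covers its lowest 22 mm. Both faces and both ways round are alike.
- stand: fixed green block 55 x 120 x 30 mm (x, y, z), origin at the centre of its underside, with a slot (10 mm across its x, 83 mm along its y, 22 mm deep) in which the cassette starts upright.
- rail: fixed indexing rail: grey base plate 170 x 300 mm (x, y), origin at the centre of its underside on the bench. The rail runs along its y. On it, along the line x = -45 mm (the robot's side), lies an aluminium bar, top 34 mm above the bench, with five 12 mm square holes, centres 40 mm apart at y = -80, -40, 0, 40 and 80 mm. The black end blocks reach 36 mm high.
- carriage (a joint): travel in m of the white sliding carriage along the rail's +y; at the five holes it reads -0.08, -0.04, 0, 0.04, 0.08. It starts pinned in the middle hole (0, within 2 mm of play). Slides with about 1.5 N of friction, stops at +-0.085, and stays where it is left.
- slot (a point): centre of the floor of the cassette slot in the grey block on the carriage, 52 mm above the bench, 42 mm to the rail's +x of the rail's middle line; axes as the rail's. The slot is 9 mm across its x, 83 mm along its y and 28 mm deep; in its top 6 mm it flares to a mouth of 16 x 90 mm, 80 mm above the bench. The grey block measures 24 x 102 mm.
- plunger (a joint): lift in m of the spring lock plunger on the carriage: 0 is fully down (pin 10 mm deep in a hole), 0.018 fully pulled. The 8 mm round pin is clear of the bar above 0.010; over solid bar a released pin rests at 0.010. The spring pushes it down with about 4.5 N at 0 and 8 N at 0.018.
- knob: upright red cylindrical lock knob of the plunger, 22 mm in diameter and 32 mm tall, origin at the centre of its underside, which is 68 mm above the bench when the plunger is down; moves with the plunger and carriage. 87 mm from the slot, on the robot's side. It stands on a steel collar of 21 mm diameter, 20 mm tall, fixed to the carriage, and a tongue 24 mm wide.
- reader: fixed reader column at one end of the rail: black, 60 mm in diameter, with a blue dome, 80 mm high in all; origin at the centre of its underside. It may stand at either end, about 190 mm from the rail's middle.
- cup: fixed white cup, 64 mm in diameter, 60 mm high, at the other end of the rail; origin at the centre of its underside.
- tube_rack: yellow tube rack, 60 x 120 mm, 81 mm high with its tubes; origin at the centre of its underside; leave alone.
- bottle: amber jar with a white cap, 60 mm in diameter, 110 mm high; origin at the centre of its underside; leave alone.
- tip_box: red tip box, 90 x 120 mm, 50 mm high; origin at the centre of its underside; leave alone.
Mind the look-alikes: they are no part of the job. Of the things that look like the cassette, the largest one is meant.

How it is judged (in metres and radians):
On the way, in this order (a step that is already met when the one before it is completed fails the run):
1. the cassette stands fully down in the carriage's slot and is let go, the carriage still pinned in its first hole (distance between cassette and slot below 0.005 m and angle between cassette's own z axis and vertical below 0.1 rad and angle between the x axis of cassette and the x axis of slot, either way round below 0.1 rad and value of joint carriage between -0.005 and 0.005 m and contact force between the fingers and cassette below 0.3 N), for 0.2 s.
2. the lock pin is pulled clear of the bar (value of joint plunger above 0.01 m), for 0.05 s.
3. the carriage is at the next hole on the reader's side, pin fully down, knob still held (distance between cassette and slot below 0.005 m and angle between cassette's own z axis and vertical below 0.1 rad and angle between the x axis of cassette and the x axis of slot, either way round below 0.1 rad and ((y of reader in the frame of rail above 0 m and value of joint carriage between 0.036 and 0.044 m) or (y of reader in the frame of rail below 0 m and value of joint carriage between -0.044 and -0.036 m)) and value of joint plunger below 0.0025 m and contact force between the fingers and knob above 2 N and contact force between the fingers and cassette below 0.3 N), for 0.2 s.
At the end, for the whole second after the job is handed in: carriage within 4 mm of the next hole on the reader's side, plunger within 2.5 mm of fully down, fingers on the red knob (over 2 N), cassette in the slot within 5 mm of its floor centre and 0.1 rad of upright and aligned, untouched by the fingers; nothing moves (all of step 3 and velocity of joint carriage between -0.02 and 0.02 m/s); the arm keeps its last pose, push and grip.
It fails at once if the tube rack is pushed away (over 20 mm) or tipped (distance of tube_rack from where it was at the start of the episode above 0.02 m or angle between tube_rack's own z axis and vertical above 0.3 rad).
It fails at once if the bottle is pushed away (over 20 mm) or tipped (distance of bottle from where it was at the start of the episode above 0.02 m or angle between bottle's own z axis and vertical above 0.3 rad).
It fails at once if the tip box is pushed away (over 20 mm) or tipped (distance of tip_box from where it was at the start of the episode above 0.02 m or angle between tip_box's own z axis and vertical above 0.3 rad).
It also fails if it takes over 54 s, if anything falls off the work surface, if the arm or the gripper's body presses on something with over 40 N, if the wrist force passes 120 N, or if a joint passes its speed limit or range.

### The arm

A 6-joint arm with a two-finger parallel gripper is mounted at the origin on the work surface. World frame = base frame: x ahead of the robot, y to its left, z up, the work surface at z = 0. Lengths are in mm, angles in rad, forces in N, time in s.
With the tool pointing down it reaches from about 300 to 775 mm from the base axis. Payload 14.6 kg.
Tool frame: the origin (TCP) lies between the finger pads; the fingertips stand 8 mm ahead of it and the grasp point (between the pads) lies 11 mm behind it; y points along the fingers, x is the direction in which the jaws open and shut, and the axes are right-handed (so a half turn about y gives the same grasp; the last joint's range is limited). The gripper opens to 94 mm and grips with 3 to 60 N. Pads are 16 mm wide; open, the fingers measure 119 mm over their backs; the gripper's body (75 mm by 177 mm) begins 78 mm behind the grasp point.
Start: joints at [1.098, 0.3, 1.521, -0, 1.321, -0.067], TCP at [217.111, 505.324, 180.346] pointing down, gripper open.
Joint ranges: [-3.03, 3.03], [-0.79, 2.21], [0.23, 2.52], [-1.04, 4.18], [0, 3.07], [-2.55, 2.55]. Speed limits (rad/s): [2.22, 2.22, 2.57, 3.14, 3.14, 3.14].

### API

Orientations are given as [roll, pitch, yaw] about the fixed x, y, z axes, in that order (R = Rz(yaw) Ry(pitch) Rx(roll)).
In Python, from cell import read_state, imaging, order gives the robot as it stands. The module is installed in compiled form; this text tells all that it offers.
- The arm moves only by the shell command python3 -m handwheel 'ROWS' [FORCE]. ROWS is JSON, a list that holds one entry, the list of rows, each a list of 7 numbers: the shift along the tool's x, y, z in mm, then the turn, a rotation vector about the tool's x, y, z in degrees, then the opening, from -1 (shut) to 1 (fully open), so that 0 is half open. A call has 1 to 5 rows; each row is the pose to reach, as a shift and turn from the pose measured when the call began, along the tool's axes at that moment; what a row does not reach only later rows make up. A row lasts 1/12 s, in which the tool goes at most 41.7 mm and 7.16 degrees, less where a joint would pass 70% of its speed; a pose out of reach is approached as far as the arm can. A call with a gripper value outside its range is refused whole. The fingers move at their own pace and stop on an object; FORCE is the grip in N (left out, the last holds). Time passes only in rows, so rows that repeat a pose let the fingers close. It gives the time, the measured TCP pose, the force and the opening at its end, in the units of the state.
- read_state(): the state, without advancing time (a new reading comes with each control period).
- imaging.camera(name): name is "scene" or "top" or "wrist"; returns (picture, depth): 480x640x3 uint8, red, green, blue; 480x640 float32, mm along the optical axis (not along the pixel's ray), 0 where there is no reading.
- imaging.get_calibration(name): a dict with "mtx" (3x3 intrinsics, pixels), "world_from_camera" (4x4, takes a point from camera to world coordinates); the wrist camera has in their place "hand_eye" (4x4, takes a point from camera to tool coordinates, whose origin is the TCP and whose axes are the tool frame's). Camera axes: x right, y down, z forward; pixel columns grow to the right and rows downward; lengths in mm; the calibration is good to about 2 mm. A picture is of the moment at which its call begins: read the wrist's pose just before it. get_calibration takes no time and is no camera call.
- order.sign_off(): hands the job in, once; it reports no verdict.
The state is a dict: "clock": time; "joints": joint angles; "qd": joint speeds; "effort": joint torques, N m; "eef_pos": TCP position; "eef_rot": TCP orientation; "wrist_force": force on the tool from outside, world axes, zero at the start; "moment": the same for the moment, N m; "finger_gap": finger opening in mm.
Only numpy, scipy, OpenCV 4.12 (cv2) and the standard library are available. Lean on these libraries where they do the work, as an engineer would, in place of code of your own. Each camera call takes 0.05 s, during which the arm holds its last target.

## Working session

There is one attempt and no reset: what is moved stays moved. The work goes in short steps, Python scripts to look and compute and a shell command to move; the robot and the scene stay as the last step left them, time stands still between calls to the robot, and variables do not carry over. Pictures are saved under pics/ and viewed, and the job is handed in when it is done.

```bash
mkdir -p pics
python3 - <<'E'
from cell import read_state, imaging
import cv2, numpy as np
print(read_state())
for n in ["scene","top"]:
    p,d=imaging.camera(n); c=imaging.get_calibration(n); print(n,c)
    cv2.imwrite(f"pics/{n}0.png",p[:,:,::-1]); np.savez(f"{n}0.npz",p=p,d=d,K=c["mtx"],T=c["world_from_camera"])
E
```

```text
{'clock': 0.0, 'joints': array([ 1.09838183e+00,  3.00490169e-01,  1.52157333e+00, -2.68286973e-05,
        1.32071361e+00, -6.66072768e-02]), 'qd': array([ 0.0001655 , -0.00140728,  0.00102121, -0.00014074,  0.00237445,
        0.00183406]), 'effort': array([ 2.42808646e-04, -5.31811774e+01, -3.52723396e+01,  7.07935542e-02,
        2.46351818e-02, -1.27419321e-04]), 'eef_pos': array([216.99764209, 505.06299446, 179.77917299]), 'eef_rot': array([-1.57074342e+00,  1.18356073e-03,  1.16499579e+00]), 'wrist_force': array([-0.603123  ,  0.11230137,  0.00272481]), 'moment': array([0.01241728, 0.0137795 , 0.02720718]), 'finger_gap': 93.88761726337184}
scene {'mtx': array([[576.41643445,   0.        , 320.43237758],
       [  0.        , 576.41643445, 241.48797481],
       [  0.        ,   0.        ,   1.        ]]), 'world_from_camera': array([[-7.23619929e-01,  4.24222161e-01, -5.44435264e-01,
         1.25009160e+03],
       [ 6.90196690e-01,  4.42875454e-01, -5.72267298e-01,
         7.24551200e+02],
       [-1.65145458e-03, -7.89871439e-01, -6.13270236e-01,
         8.03242763e+02],
       [ 0.00000000e+00,  0.00000000e+00,  0.00000000e+00,
         1.00000000e+00]])}
top {'mtx': array([[528.11236071,   0.        , 318.35881117],
       [  0.        , 528.11236071, 242.8231624 ],
       [  0.        ,   0.        ,   1.        ]]), 'world_from_camera': array([[ 2.45076997e-02, -9.95808254e-01,  8.81209002e-02,
         4.98943326e+02],
       [-9.99492453e-01, -2.26127187e-02,  2.24388193e-02,
         1.03971298e+00],
       [-2.03521084e-02, -8.86260985e-02, -9.95857021e-01,
         1.05510889e+03],
       [ 0.00000000e+00,  0.00000000e+00,  0.00000000e+00,
         1.00000000e+00]])}
```

View pics/scene0.png

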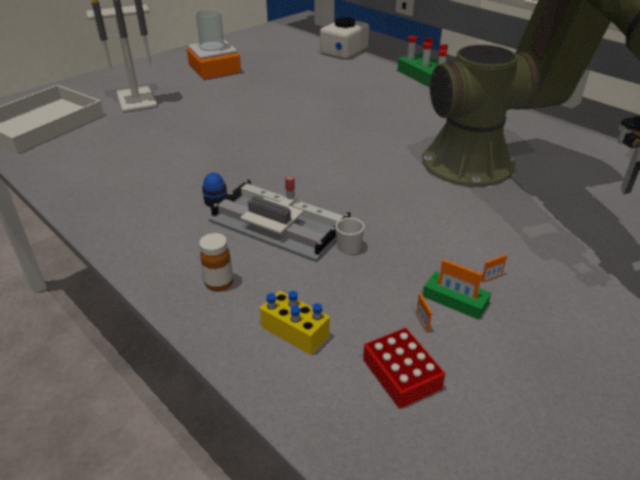

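View pics/top0.png

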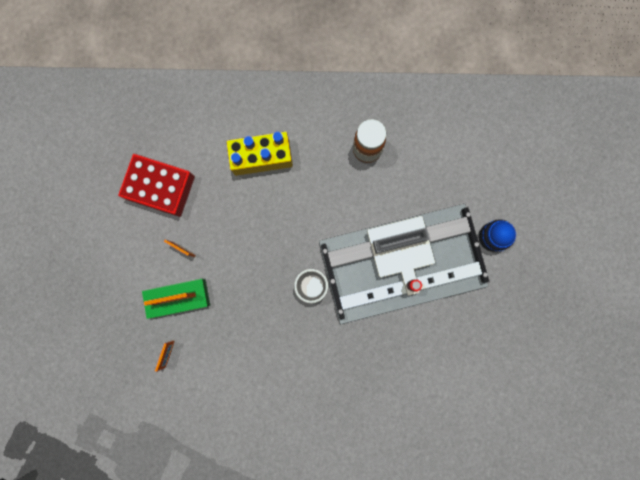

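The top view shows three orange items: the one at (170,298) in the green stand, and two loose ones at (180,248) and (164,355). The one in the green stand is largest and matches the description. The reader (blue dome) is at (498,235), the cup at (312,287), and the knob at (414,285).

```bash
cat > h.py <<'E'
import numpy as np,cv2
def cloud(n):
    f=np.load(n); d=f['d'];K=f['K'];T=f['T']
    v,u=np.mgrid[:480,:640]
    P=np.stack([(u-K[0,2])/K[0,0]*d,(v-K[1,2])/K[1,1]*d,d],-1)
    return f['p'],P@T[:3,:3].T+T[:3,3],d
E
python3 - <<'E'
from h import *
p,W,d=cloud("top0.npz")
hsv=cv2.cvtColor(p,cv2.COLOR_RGB2HSV)
big=cv2.resize(p[220:390,120:240],None,fx=5,fy=5,interpolation=cv2.INTER_CUBIC)[:600]
big2=cv2.resize(p[195:330,290:520],None,fx=3.4,fy=3.4,interpolation=cv2.INTER_CUBIC)
cv2.imwrite("pics/c1.png",big[:,:,::-1]);cv2.imwrite("pics/c2.png",big2[:,:,::-1])
print("bench z",np.median(W[380:420,300:500,2]))
def rep(n,m):
    q=W[m&(d>0)]; print(n,len(q),"med",np.median(q,0).round(1),"z pct",np.percentile(q[:,2],[2,50,98]).round(1))
    (c,s,a)=cv2.minAreaRect(q[:,:2].astype(np.float32)); print("   rect",np.round(c,1),np.round(s,1),round(a,1))
def box(u0,v0,u1,v1):
    m=np.zeros((480,640),bool);m[v0:v1,u0:u1]=1;return m
H,S,V=[hsv[...,i] for i in range(3)]
org=(H>4)&(H<20)&(S>150)&(V>90); grn=(H>45)&(H<80)&(S>120)
cas=org&box(140,280,210,315); rep("cas",cas); rep("cas top",cas&(W[...,2]>70))
rep("green",grn&box(130,270,220,325)); rep("green top",grn&box(130,270,220,325)&(W[...,2]>24))
rep("d1",org&box(155,230,205,265)); rep("d2",org&box(145,335,185,380))
red=((H<8)|(H>172))&(S>110)
rep("knob",red&box(400,272,430,300)); 
rep("knobtop",box(400,272,430,300)&(W[...,2]>92))
rep("cup",box(290,265,328,310)&(W[...,2]>50)); rep("reader",box(475,210,520,260)&(W[...,2]>40))
rep("block",box(360,215,450,270)&(W[...,2]>72)&(W[...,2]<90))
print(W[242,375:430,2].round(0)); print(W[225:300,414,2].round(0))
E
```

```text
bench z -0.8402313510437125
cas 204 med [474.9 298.7  86.8] z pct [14.  86.8 90.9]
   rect [474.7 303.2] [ 5.6 84.4] 13.0
cas top 151 med [475.  298.8  87.8] z pct [74.5 87.8 91. ]
   rect [475.1 301.2] [ 5.5 80.3] 13.2
green 1461 med [475.3 296.9  29.7] z pct [11.2 29.7 33.7]
   rect [474.9 301.5] [ 54.4 121.2] 12.9
green top 1399 med [476.4 298.2  29.8] z pct [25.7 29.8 33.8]
   rect [475.3 301.6] [ 53.7 121.1] 12.9
d1 95 med [571.7 294.6  53.7] z pct [-1.8 53.7 58.4]
   rect [573.6 300.7] [63.8 10.3] 61.9
d2 119 med [367.4 314.   52.8] z pct [20.1 52.8 57. ]
   rect [366.3 314.9] [ 6.  53.5] 72.3
knob 75 med [ 511.2 -149.8   98.5] z pct [ 80.2  98.5 102.5]
   rect [ 511.4 -153.8] [18.  20.4] 1.3
knobtop 123 med [ 511.6 -154.    99. ] z pct [ 93.6  99.  103. ]
   rect [ 512.2 -154.1] [20.2 20.1] 5.3
cup 258 med [508.3  38.1  58.9] z pct [50.8 58.9 62.6]
   rect [506.4  35.5] [62.  60.5] 1.3
reader 772 med [ 610.1 -315.2   67. ] z pct [40.9 67.  79.8]
   rect [ 613.  -313.4] [58.5 72.7] 3.3
block 459 med [ 595.5 -130.5   76.6] z pct [72.5 76.6 81. ]
   rect [ 595.9 -131.4] [ 24.1 101.5] 15.5
[  73.   72.   79.   75.   75.   75.   74.   65.   59.   53. 1055.   53.
   50.   51.   50.   51.   47.   49.   52.   50.   50.   52.   51.   50.
   52.   54.   71.   72.   73.   77.   77.   78.   76.   78.   80.   76.
   78.   76.   78.   75.   71.   76.   71.   61.   51.   50.   44.   43.
   42.   48.   43.   47.   45.   44.   45.]
[ 40.  47.  44.  47.  45.  72.  78.  78.  76.  62.  51.  51.  52.  50.
  73.  76.  79.  75.  61.  46.  46.  47.  45.  45.  43.  45.  43.  46.
  43.  44.  46.  47.  42.  45.  46.  41.  44.  47.  45.  47.  48.  45.
  46.  45.  12.  11.  10.  44.  45.  47.  46.  43.  48.  46.  98.  98.
  95.  99.  99.  99. 100.  98. 100.  96.  97.  97.  46.  45.  47.  13.
   8.   8.  12.  12.  11.]
```

View pics/c1.png

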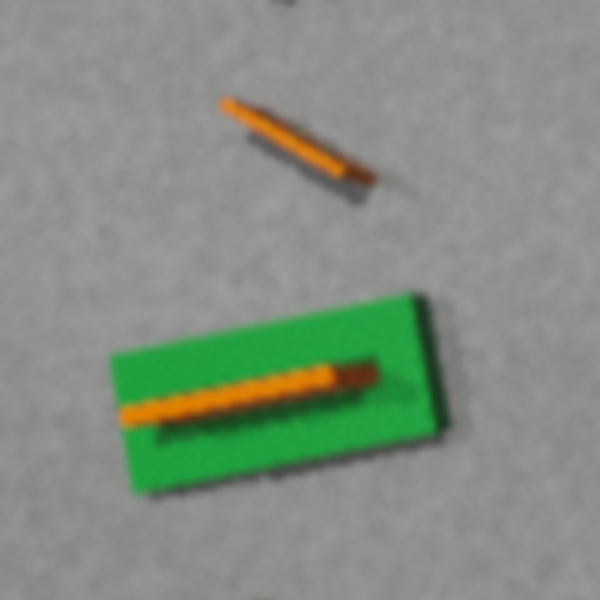

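View pics/c2.png

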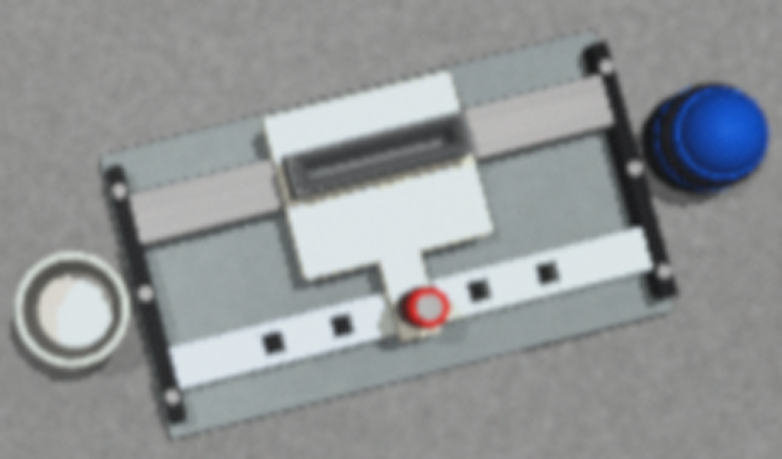

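The enlarged crops confirm it. The cassette in the green stand is 80 mm wide and tops out at z≈88, while the loose ones are under 64 mm. The reader is on the rail's -y side, so the target is -0.04.

```bash
cat > go.py <<'E'
import sys,numpy as np
from scipy.spatial.transform import Rotation as R
from cell import read_state
def plan(x,y,z,yawdeg):
    s=read_state(); Rc=R.from_euler('xyz',s['eef_rot'])
    Rt=R.from_euler('xyz',[-90,0,yawdeg],degrees=True)
    d=Rc.inv().apply(np.array([x,y,z])-s['eef_pos']); r=(Rc.inv()*Rt).as_rotvec(degrees=True)
    print("t",round(s['clock'],2),"pos",s['eef_pos'].round(1),"rpy",np.degrees(s['eef_rot']).round(2),"F",s['wrist_force'].round(1),"gap",round(s['finger_gap'],1))
    print("shift",d.round(1),"turn",r.round(1))
if __name__=="__main__": plan(*map(float,sys.argv[1:]))
E
python3 go.py 475 301.4 160 13
python3 - <<'E'
from cell import imaging
from h import *
p,d=imaging.camera("scene");c=imaging.get_calibration("scene")
p,W,d=cloud("scene0.npz")
# scene-camera checks
hsv=cv2.cvtColor(p,cv2.COLOR_RGB2HSV);H,S,V=[hsv[...,i] for i in range(3)]
def rep(n,m):
    q=W[m&(d>0)]; (c,s,a)=cv2.minAreaRect(q[:,:2].astype(np.float32)); print(n,len(q),np.median(q,0).round(1),np.percentile(q[:,2],[2,98]).round(1),np.round(c,1),np.round(s,1),round(a,1))
def box(u0,v0,u1,v1):
    m=np.zeros((480,640),bool);m[v0:v1,u0:u1]=1;return m
rep("green top",(H>45)&(H<80)&(S>120)&box(420,270,495,316)&(W[...,2]>26))
rep("cas",(H>4)&(H<20)&(S>150)&box(435,255,485,300)&(W[...,2]>80))
rep("knob top",box(280,170,300,195)&(W[...,2]>96))
rep("block",box(240,190,300,225)&(W[...,2]>72)&(W[...,2]<86)&(abs(W[...,0]-596)<30))
E
```

```text
t 0.1 pos [217.  505.1 179.9] rpy [-9.000e+01  6.000e-02  6.675e+01] F [-0.5 -0.2 -0.5] gap 94.2
shift [ -85.3   19.9 -317.5] turn [ 0.  53.8 -0.1]
green top 706 [488.5 313.6  30.6] [26.8 33.6] [477.6 302.2] [ 57.8 119.2] 14.1
cas 221 [476.8 302.8  86. ] [80.4 91.1] [476.3 301.4] [11.7 78.7] 14.1
knob top 53 [ 514.1 -152.9   99.8] [ 96.3 102.5] [ 513.1 -153.6] [22.4 20.5] 25.8
block 331 [ 595.9 -129.9   76.3] [72.3 82. ] [ 596.2 -131.5] [ 29.7 103.7] 16.6
```

```bash
python3 -m handwheel '[[[-85,20,-317,0,53.8,0,1],[-85,20,-317,0,53.8,0,1],[-85,20,-317,0,53.8,0,1],[-85,20,-317,0,53.8,0,1],[-85,20,-317,0,53.8,0,1]]]'; python3 go.py 475.5 301.4 160 13.3
```

```text
clock: 0.57
eef_pos: [381.4, 374.9, 167.3]
eef_rot: [-1.571, 0.001, 0.534]
wrist_force: [0.8, 0.5, -0.1]
finger_gap: 94.4
t 0.57 pos [381.4 374.9 167.3] rpy [-9.003e+01  3.000e-02  3.061e+01] F [ 0.8  0.5 -0.1] gap 94.4
shift [  43.5    7.3 -111.2] turn [ 0.  17.3 -0. ]
```

```bash
python3 -m handwheel '[[[43.5,7.3,-111,0,17.3,0,1],[43.5,7.3,-111,0,17.3,0,1],[43.5,7.3,-111,0,17.3,0,1],[43.5,7.3,-111,0,17.3,0,1],[43.5,7.3,-111,0,17.3,0,1]]]'; python3 go.py 475.5 301.4 55 13.3
python3 - <<'E'
from cell import read_state, imaging
import cv2,numpy as np
c=imaging.get_calibration("wrist"); print(c)
s=read_state();p,d=imaging.camera("wrist");cv2.imwrite("pics/w1.png",p[:,:,::-1])
np.savez("w1.npz",p=p,d=d,pos=s['eef_pos'],rot=s['eef_rot'],K=c['mtx'],HE=c['hand_eye'])
E
```

```text
clock: 0.98
eef_pos: [476.2, 300.2, 159.3]
eef_rot: [-1.572, 0.002, 0.229]
wrist_force: [-0.4, 1.5, -0.4]
finger_gap: 93.8
t 0.98 pos [476.2 300.2 159.3] rpy [-9.005e+01  9.000e-02  1.315e+01] F [-0.4  1.5 -0.4] gap 93.8
shift [ -0.3 104.3   1.4] turn [ 0.  -0.2 -0.1]
{'mtx': array([[345.75081236,   0.        , 315.82341378],
       [  0.        , 345.75081236, 242.76119996],
       [  0.        ,   0.        ,   1.        ]]), 'hand_eye': array([[ 9.99998720e-01, -1.59580540e-03, -1.19999990e-04,
        -8.32876626e-01],
       [-2.49735039e-04, -2.29681272e-01,  9.73265869e-01,
        -2.04976557e+02],
       [-1.58070468e-03, -9.73264592e-01, -2.29681377e-01,
         6.63589352e+01],
       [ 0.00000000e+00,  0.00000000e+00,  0.00000000e+00,
         1.00000000e+00]])}
```

View pics/w1.png

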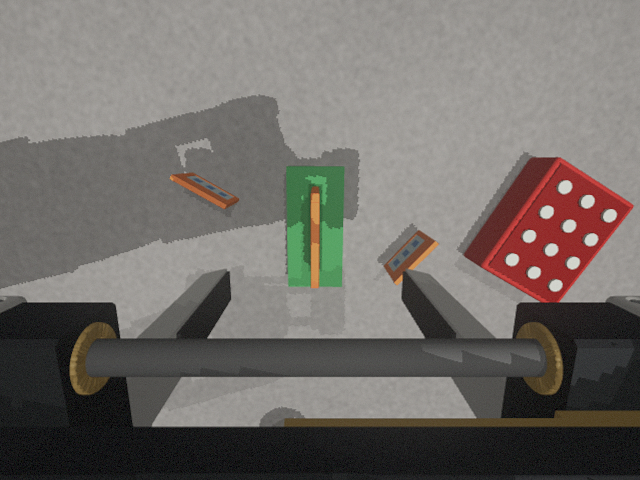

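The cassette's edge is a vertical line at column 315, centred between the fingers (tips at about columns 230 and 403). I'll narrow the jaws and descend.

```bash
python3 -m handwheel '[[[-0.3,30,1.4,0,-0.2,0,0],[-0.3,60,1.4,0,-0.2,0,0],[-0.3,90,1.4,0,-0.2,0,0],[-0.3,104,1.4,0,-0.2,0,0],[-0.3,104,1.4,0,-0.2,0,0]]]' 25; python3 go.py 475.5 301.4 55 13.3
```

```text
clock: 1.45
eef_pos: [472.0, 302.7, 52.5]
eef_rot: [-1.573, 0.007, 0.238]
wrist_force: [0.3, 0.1, 0.3]
finger_gap: 64.0
t 1.45 pos [472.  302.7  52.5] rpy [-90.11   0.38  13.62] F [0.3 0.1 0.3] gap 64.0
shift [ 3.1 -2.5 -2.1] turn [ 0.1  0.3 -0.4]
```

```bash
python3 -m handwheel '[[[3.1,-2.5,-2.1,0,0.3,-0.4,0],[3.1,-2.5,-2.1,0,0.3,-0.4,0],[3.1,-2.5,-2.1,0,0.3,-0.4,0]]]' 25; python3 go.py 475.5 301.4 55 13.3
```

```text
clock: 1.7
eef_pos: [476.0, 302.1, 56.6]
eef_rot: [-1.572, -0.003, 0.233]
wrist_force: [-0.6, 0.3, 0.8]
finger_gap: 47.6
t 1.7 pos [476.  302.1  56.6] rpy [-90.07  -0.16  13.36] F [-0.6  0.3  0.8] gap 47.6
shift [-0.6  1.6 -0.5] turn [0.1 0.1 0.2]
```

```bash
python3 -m handwheel '[[[-0.5,1,-0.5,0,0,0,-0.5],[-0.5,1,-0.5,0,0,0,-1],[-0.5,1,-0.5,0,0,0,-1],[-0.5,1,-0.5,0,0,0,-1],[-0.5,1,-0.5,0,0,0,-1]]]' 30; python3 go.py 475.5 301.4 55 13.3
```

```text
clock: 2.12
eef_pos: [475.6, 301.4, 55.7]
eef_rot: [-1.572, -0.003, 0.233]
wrist_force: [-1.2, 0.9, -0.2]
finger_gap: 17.1
t 2.12 pos [475.6 301.4  55.7] rpy [-90.07  -0.17  13.36] F [-1.2  0.9 -0.2] gap 17.1
shift [-0.2  0.7 -0. ] turn [0.1 0.1 0.2]
```

```bash
python3 -m handwheel '[[[0,0,0,0,0,0,-1],[0,0,0,0,0,0,-1],[0,0,0,0,0,0,-1],[0,0,0,0,0,0,-1],[0,0,0,0,0,0,-1]]]' 30; python3 go.py 475.5 301.4 130 13.3
```

```text
clock: 2.53
eef_pos: [475.6, 301.4, 55.7]
eef_rot: [-1.572, -0.003, 0.233]
wrist_force: [-0.4, -0.4, 1.0]
finger_gap: 6.9
t 2.53 pos [475.6 301.4  55.7] rpy [-90.07  -0.16  13.36] F [-0.4 -0.4  1. ] gap 6.9
shift [  0.1 -74.3  -0.1] turn [0.1 0.1 0.2]
```

```bash
python3 -m handwheel '[[[0,-10,0,0,0,0,-1],[0,-30,0,0,0,0,-1],[0,-60,0,0,0,0,-1],[0,-90,0,0,0,0,-1],[0,-114,0,0,0,0,-1]]]' 30; python3 go.py 596 -131.4 170 15.4
```

```text
clock: 2.95
eef_pos: [475.4, 301.6, 172.6]
eef_rot: [-1.572, -0.004, 0.233]
wrist_force: [0.1, -0.7, -1.5]
finger_gap: 6.3
t 2.95 pos [475.4 301.6 172.6] rpy [-90.05  -0.25  13.36] F [ 0.1 -0.7 -1.5] gap 6.3
shift [  17.3    3.  -449.1] turn [ 0.1 -2.   0.3]
```

```bash
python3 - <<'E'
from cell import imaging
import cv2,numpy as np
for n in ["scene","top"]:
    p,d=imaging.camera(n); c=imaging.get_calibration(n); np.savez(f"{n}1.npz",p=p,d=d,K=c["mtx"],T=c["world_from_camera"])
    cv2.imwrite(f"pics/{n}1.png",p[:,:,::-1])
E
python3 go.py 596 -131.4 170 15.4
```

```text
t 3.05 pos [476.7 302.3 174.4] rpy [-89.97  -0.55  13.36] F [-0.  -0.3 -1.6] gap 6.7
shift [  15.8    4.3 -449.6] turn [-0.  -2.   0.6]
```

View pics/scene1.png

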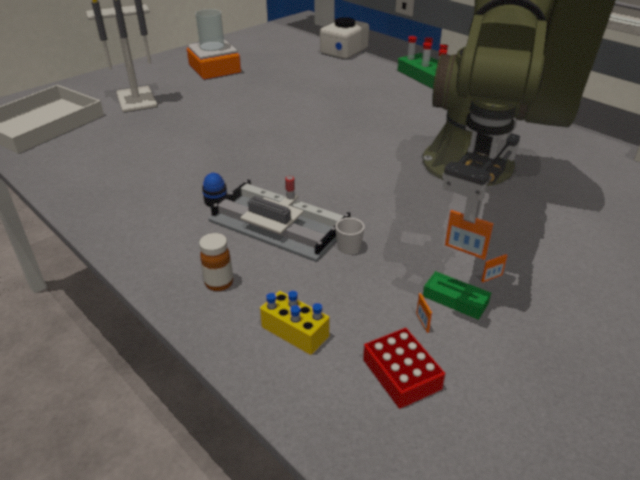

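The cassette hangs upright in the fingers at about (468,235), and the stand is empty at (457,293). I'll carry it to above the slot.

```bash
python3 -m handwheel '[[[1,3,-35,0,0,0,-1],[3,3,-75,0,-0.4,0.3,-1],[4,3,-115,0,-0.8,0.3,-1],[5,3,-155,0,-1.0,0.3,-1],[6,3,-195,0,-1.2,0.3,-1]]]' 30; python3 go.py 596 -131.4 175 15.4
```

```text
clock: 3.47
eef_pos: [527.3, 112.1, 170.6]
eef_rot: [-1.57, -0.003, 0.255]
wrist_force: [0.1, 0.5, -1.9]
finger_gap: 6.6
t 3.47 pos [527.3 112.1 170.6] rpy [-89.97  -0.18  14.59] F [ 0.1  0.5 -1.9] gap 6.6
shift [   5.2   -4.5 -253. ] turn [-0.  -0.8  0.2]
```

```bash
python3 -m handwheel '[[[1,-4,-40,0,-0.4,0,-1],[2,-4,-80,0,-0.8,0,-1],[3,-4.5,-120,0,-0.8,0,-1],[4,-4.5,-158,0,-0.8,0.2,-1],[4.5,-4.5,-190,0,-0.8,0.2,-1]]]' 30; python3 go.py 596 -131.4 175 15.4
```

```text
clock: 3.88
eef_pos: [579.3, -73.2, 174.1]
eef_rot: [-1.57, 0.002, 0.268]
wrist_force: [-0.4, 0.5, -1.8]
finger_gap: 7.0
t 3.88 pos [579.3 -73.2 174.1] rpy [-89.94   0.1   15.34] F [-0.4  0.5 -1.8] gap 7.0
shift [  0.7  -1.  -60.6] turn [-0.1 -0.1 -0.1]
```

```bash
python3 -m handwheel '[[[0.5,0,-20,0,0,0,-1],[0.8,0,-35,0,0,0,-1],[0.8,0,-35,0,0,0,-1],[0.8,0,-35,0,0,0,-1]]]' 30; python3 go.py 596 -131.4 175 15.4
```

```text
clock: 4.22
eef_pos: [589.0, -106.6, 173.3]
eef_rot: [-1.569, 0.003, 0.267]
wrist_force: [-0.6, 0.5, -0.5]
finger_gap: 6.6
t 4.22 pos [ 589.  -106.6  173.3] rpy [-89.9    0.16  15.3 ] F [-0.6  0.5 -0.5] gap 6.6
shift [  0.2  -1.7 -25.8] turn [-0.1 -0.1 -0.2]
```

```bash
python3 -m handwheel '[[[0.1,0,-13,0,0,0,-1],[0.2,-1,-25.8,0,0,0,-1],[0.2,-1,-25.8,0,0,0,-1],[0.2,-1,-25.8,0,0,0,-1],[0.2,-1,-25.8,0,0,0,-1]]]' 30; python3 go.py 596 -131.4 175 15.4
cat > wr.py <<'E'
import sys,cv2,numpy as np
from scipy.spatial.transform import Rotation as R
from cell import read_state, imaging
n=sys.argv[1]
c=imaging.get_calibration("wrist")
s=read_state();p,d=imaging.camera("wrist");cv2.imwrite(f"pics/{n}.png",p[:,:,::-1])
K=c['mtx'];v,u=np.mgrid[:480,:640]
P=np.stack([(u-K[0,2])/K[0,0]*d,(v-K[1,2])/K[1,1]*d,d],-1)
Tt=P@c['hand_eye'][:3,:3].T+c['hand_eye'][:3,3]
W=Tt@R.from_euler('xyz',s['eef_rot']).as_matrix().T+s['eef_pos']
np.savez(n+".npz",p=p,d=d,T=Tt,W=W)
E
python3 wr.py w2
```

```text
clock: 4.63
eef_pos: [596.0, -131.0, 174.2]
eef_rot: [-1.569, 0.003, 0.267]
wrist_force: [-0.9, 0.3, -1.0]
finger_gap: 6.7
t 4.63 pos [ 596.  -131.   174.2] rpy [-89.88   0.17  15.31] F [-0.9  0.3 -1. ] gap 6.7
shift [-0.1 -0.8 -0.3] turn [-0.1 -0.1 -0.2]
```

View pics/w2.png

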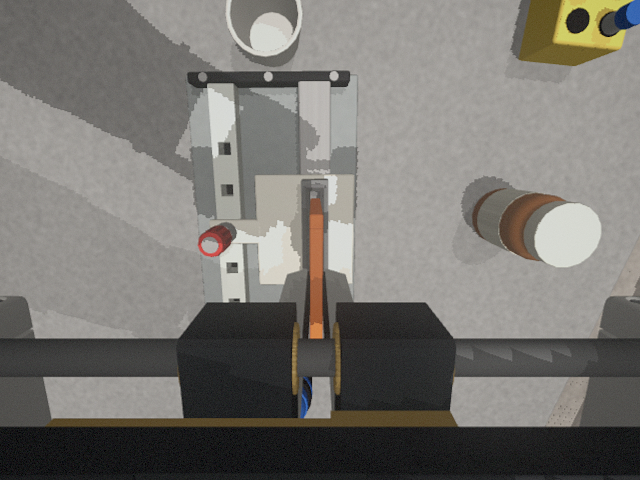

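Run:
```python
import numpy as np,cv2
f=np.load("w2.npz");T=f['T'];W=f['W'];p=f['p']
for r in (183,188,200,220,250):
    print(r,[(u,*T[r,u].round(0).astype(int),int(W[r,u,2])) for u in range(296,336,2)])
cas=(W[...,2]>100)&(abs(T[...,0])<12); cas[:180]=0;cas[300:]=0
m=np.zeros_like(cas);m[180:270,300:330]=1
q=T[cas&m];print("cas tool x",np.median(q[:,0]),"zmax",np.percentile(q[:,2],99),len(q))
b=(W[...,2]>70)&(W[...,2]<86)&(np.abs(T[...,0])<30)&(T[...,2]<70);b[:165]=0
q=T[b];print("block tool x range",np.percentile(q[:,0],[1,50,99]),"z",np.percentile(q[:,2],[1,99]),len(q))
cv2.imwrite("pics/w2c.png",cv2.resize(p[160:320,240:400],None,fx=3.7,fy=3.7,interpolation=cv2.INTER_NEAREST)[:,:,::-1])
```

```text
183 [(296, np.int64(-20), np.int64(128), np.int64(46), 46), (298, np.int64(-18), np.int64(128), np.int64(46), 46), (300, np.int64(-16), np.int64(128), np.int64(46), 46), (302, np.int64(-13), np.int64(100), np.int64(48), 74), (304, np.int64(-11), np.int64(100), np.int64(48), 74), (306, np.int64(-9), np.int64(99), np.int64(48), 75), (308, np.int64(-8), np.int64(100), np.int64(48), 74), (310, np.int64(-6), np.int64(99), np.int64(48), 75), (312, np.int64(-4), np.int64(99), np.int64(48), 75), (314, np.int64(-2), np.int64(101), np.int64(48), 73), (316, np.int64(-1), np.int64(100), np.int64(48), 74), (318, np.int64(1), np.int64(100), np.int64(48), 74), (320, np.int64(3), np.int64(100), np.int64(48), 74), (322, np.int64(5), np.int64(99), np.int64(48), 74), (324, np.int64(6), np.int64(99), np.int64(48), 75), (326, np.int64(8), np.int64(100), np.int64(48), 74), (328, np.int64(11), np.int64(127), np.int64(46), 47), (330, np.int64(13), np.int64(127), np.int64(46), 47), (332, np.int64(15), np.int64(128), np.int64(46), 45), (334, np.int64(16), np.int64(127), np.int64(46), 47)]
188 [(296, np.int64(
[... 3768 characters left out ...]
07), (316, np.int64(-1), np.int64(-34), np.int64(22), 207), (318, np.int64(0), np.int64(-32), np.int64(22), 206), (320, np.int64(1), np.int64(-34), np.int64(22), 208), (322, np.int64(2), np.int64(-32), np.int64(22), 206), (324, np.int64(6), np.int64(94), np.int64(-11), 79), (326, np.int64(8), np.int64(96), np.int64(-11), 78), (328, np.int64(11), np.int64(126), np.int64(-19), 48), (330, np.int64(13), np.int64(128), np.int64(-20), 46), (332, np.int64(15), np.int64(128), np.int64(-20), 46), (334, np.int64(17), np.int64(128), np.int64(-20), 46)]
cas tool x -1.2365302815711583 zmax 66.39180519914866 986
block tool x range [-14.06061591  -7.5276096    9.297697  ] z [-29.00748864  50.4740527 ] 1348
```

View pics/w2c.png

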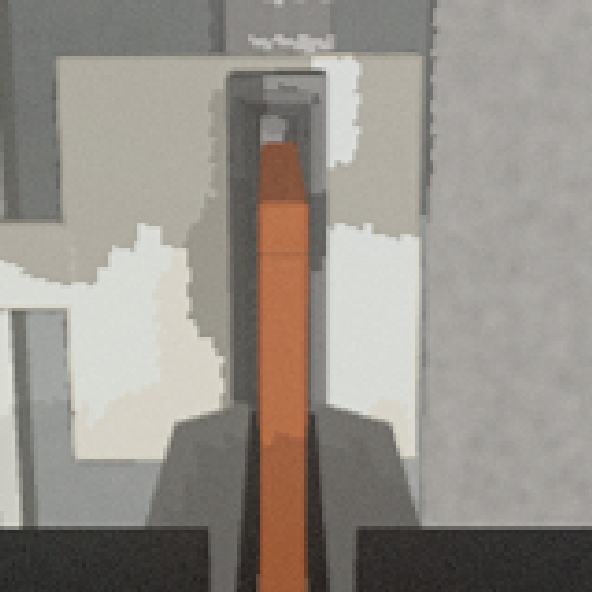

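The held cassette edge sits at columns 309–322 and the slot mouth at 303–327. It's within 1 mm of the slot centre and upright, so I'll lower it with a small -x/-z correction.

```bash
python3 -m handwheel '[[[-0.7,12,-0.8,0,0,0,-1],[-0.7,24,-0.8,0,0,0,-1],[-0.7,34,-0.8,0,0,0,-1],[-0.7,36,-0.8,0,0,0,-1],[-0.7,36,-0.8,0,0,0,-1]]]' 25; python3 go.py 595.2 -131.8 110 15.4
```

```text
clock: 5.1
eef_pos: [594.9, -131.6, 136.8]
eef_rot: [-1.568, 0.005, 0.268]
wrist_force: [0.1, 0.8, -1.3]
finger_gap: 6.6
t 5.1 pos [ 594.9 -131.6  136.8] rpy [-89.82   0.27  15.33] F [ 0.1  0.8 -1.3] gap 6.6
shift [ 0.4 26.8 -0.4] turn [-0.2 -0.1 -0.3]
```

```bash
python3 -m handwheel '[[[0.2,5,-0.3,0,0,-0.3,-1],[0.2,10,-0.3,0,0,-0.3,-1],[0.2,15,-0.3,0,0,-0.3,-1],[0.2,20,-0.3,0,0,-0.3,-1],[0.2,22,-0.3,0,0,-0.3,-1]]]' 25; python3 go.py 595.2 -131.8 100 15.4
```

```text
clock: 5.52
eef_pos: [594.7, -131.8, 113.9]
eef_rot: [-1.567, 0.0, 0.267]
wrist_force: [-0.3, 0.2, -2.5]
finger_gap: 6.8
t 5.52 pos [ 594.7 -131.8  113.9] rpy [-8.979e+01  2.000e-02  1.532e+01] F [-0.3  0.2 -2.5] gap 6.8
shift [ 0.4 13.9 -0.2] turn [-0.2 -0.1 -0. ]
```

```bash
python3 -m handwheel '[[[0,4,0,0,0,0,-1],[0,8,0,0,0,0,-1],[0,11,0,0,0,0,-1],[0,13,0,0,0,0,-1],[0,13.5,0,0,0,0,-1]]]' 25; python3 go.py 595.2 -131.8 99.7 15.4
```

```text
clock: 5.93
eef_pos: [594.6, -131.7, 100.0]
eef_rot: [-1.567, 0.001, 0.267]
wrist_force: [0.9, -0.5, -1.6]
finger_gap: 6.9
t 5.93 pos [ 594.6 -131.7  100. ] rpy [-8.978e+01  4.000e-02  1.532e+01] F [ 0.9 -0.5 -1.6] gap 6.9
shift [ 0.5  0.3 -0.3] turn [-0.2 -0.1 -0. ]
```

```bash
python3 -m handwheel '[[[0,0.8,0,0,0,0,-1],[0,0.8,0,0,0,0,-1],[0,0.8,0,0,0,0,-0.6],[0,0.8,0,0,0,0,-0.5],[0,0.8,0,0,0,0,-0.4]]]' 10; python3 -m handwheel '[[[0,0,0,0,0,0,-0.2],[0,0,0,0,0,0,-0.2],[0,0,0,0,0,0,-0.2],[0,0,0,0,0,0,-0.2],[0,0,0,0,0,0,-0.2]]]'; python3 go.py 595.2 -131.8 180 15.4; python3 wr.py w3
```

```text
clock: 6.35
eef_pos: [594.7, -131.7, 99.3]
eef_rot: [-1.567, 0.0, 0.267]
wrist_force: [0.1, 0.1, -0.4]
finger_gap: 23.3
clock: 6.77
eef_pos: [594.7, -131.7, 99.3]
eef_rot: [-1.567, 0.0, 0.267]
wrist_force: [0.4, -0.1, -0.5]
finger_gap: 37.7
t 6.77 pos [ 594.7 -131.7   99.3] rpy [-8.979e+01  3.000e-02  1.532e+01] F [ 0.4 -0.1 -0.5] gap 37.7
shift [  0.4 -80.7   0.1] turn [-0.2 -0.1 -0. ]
```

View pics/w3.png

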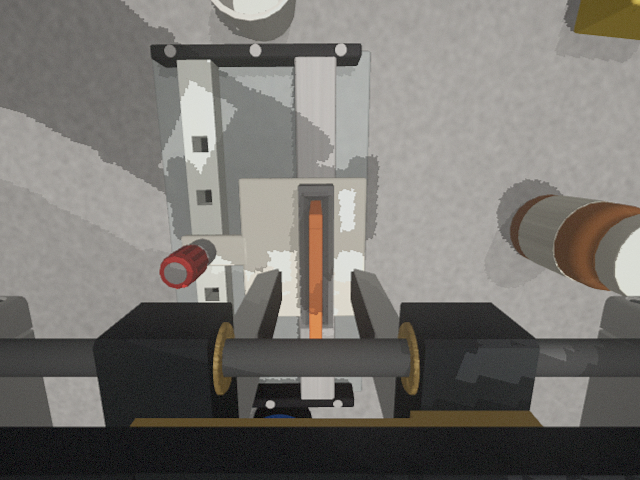

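The cassette stands in the slot (column 316, rows 200–335), and the open fingers are clear on both sides. Next I'll retreat and check seating and knob position from the top camera.

```bash
python3 -m handwheel '[[[0,-15,0,0,0,0,-0.2],[0,-40,0,0,0,0,-0.2],[0,-70,0,0,0,0,-0.2],[0,-81,0,0,0,0,-0.2],[0,-81,0,0,0,0,-0.2]]]'; python3 wr.py w4;  python3 go.py 512.3 -154 180 -74.7
python3 - <<'E'
import numpy as np
f=np.load("w4.npz");T=f['T'];W=f['W'];p=f['p'].astype(int)
m=(W[...,2]>120)&(W[...,2]<145)&(p[...,0]>p[...,2]+60)
q=W[m];print(len(q),"cas top",np.median(q,0),np.percentile(q[:,2],[5,95]))
m=(W[...,2]>90)&(W[...,2]<110)&(np.hypot(W[...,0]-512,W[...,1]+154)<25)
q=W[m];print(len(q),"knob top",np.median(q,0),(q.max(0)+q.min(0))/2,q.max(0)-q.min(0))
E
```

```text
clock: 7.23
eef_pos: [595.9, -132.3, 183.2]
eef_rot: [-1.57, -0.004, 0.267]
wrist_force: [0.5, -0.6, 0.8]
finger_gap: 37.7
t 7.28 pos [ 595.1 -132.1  180.7] rpy [-8.984e+01 -6.000e-02  1.533e+01] F [-0.7 -0.1 -0.6] gap 37.4
shift [-85.7   0.6   0.8] turn [-0.2 90.  -0.1]
886 cas top [ 592.09495695 -128.36881497  132.57996352] [131.33670228 133.70680725]
583 knob top [ 511.30664644 -153.51590341  100.45447445] [ 510.25124406 -154.56514512   96.50768   ] [22.37831484 22.29316061 12.91937595]
```

View pics/w4.png

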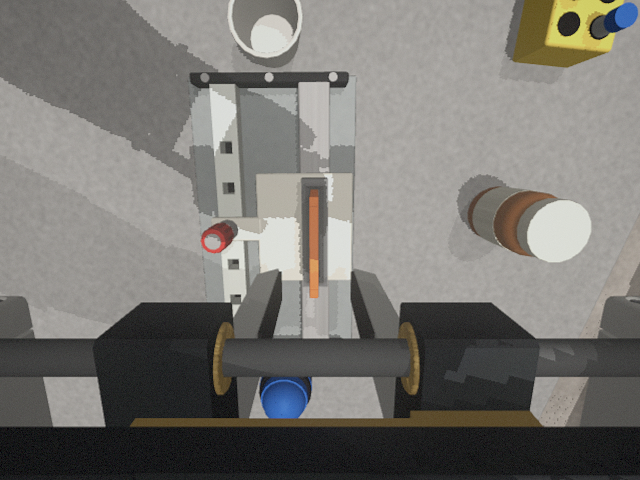

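The cassette top is at z=132.5, against 132 expected, so it's fully seated. The knob is at (511.5,-154). I'll move over the knob with the jaws turned along the rail.

```bash
python3 -m handwheel '[[[-30,0,0,0,7,0,0],[-60,0,0,0,14,0,0],[-84,0,0,0,21,0,0],[-84,0,0,0,28,0,0],[-84,0,0,0,35,0,0]]]'; python3 go.py 511.5 -154.2 150 -74.7
```

```text
clock: 7.7
eef_pos: [512.6, -154.5, 178.9]
eef_rot: [-1.568, 0.003, -0.351]
wrist_force: [1.4, -0.1, -0.5]
finger_gap: 47.3
t 7.7 pos [ 512.6 -154.5  178.9] rpy [-89.84   0.18 -20.09] F [ 1.4 -0.1 -0.5] gap 47.3
shift [-1.  28.9 -0.2] turn [-0.1 54.6 -0.2]
```

```bash
python3 -m handwheel '[[[-1,6,0,0,7,0,0],[-1,12,0,0,14,0,0],[-1,18,0,0,21,0,0],[-1,24,0,0,28,0,0],[-1,29,0,0,35,0,0]]]'; python3 -m handwheel '[[[0,0,0,0,7,0,0],[0,0,0,0,14,0,0],[0,0,0,0,19.5,0,0],[0,0,0,0,19.5,0,0],[0,0,0,0,19.5,0,0]]]'; python3 go.py 511.5 -154.2 80 -74.7; python3 wr.py w5
python3 - <<'E'
import numpy as np
f=np.load("w5.npz");T=f['T'];W=f['W']
m=(W[...,2]>94)&(W[...,2]<108)&(np.hypot(W[...,0]-512,W[...,1]+154)<16)
q=W[m];print(len(q),"knob top",(q.max(0)+q.min(0))/2,q.max(0)-q.min(0)); t=T[m]; print((t.max(0)+t.min(0))/2)
E
```

```text
clock: 8.12
eef_pos: [510.6, -153.7, 147.3]
eef_rot: [-1.572, 0.007, -0.968]
wrist_force: [0.4, 0.3, -0.2]
finger_gap: 47.1
clock: 8.53
eef_pos: [510.1, -153.4, 145.9]
eef_rot: [-1.576, 0.007, -1.305]
wrist_force: [-0.2, -0.1, 1.2]
finger_gap: 47.0
t 8.53 pos [ 510.1 -153.4  145.9] rpy [-90.3    0.42 -74.75] F [-0.2 -0.1  1.2] gap 47.0
shift [ 1.6 65.8  1.5] turn [ 0.3 -0.1 -0.4]
675 knob top [ 511.14956589 -155.19237976   98.68978966] [21.59964221 22.83766017  8.96033914]
[ 2.41190228 47.12281377  1.0744153 ]
```

View pics/w5.png

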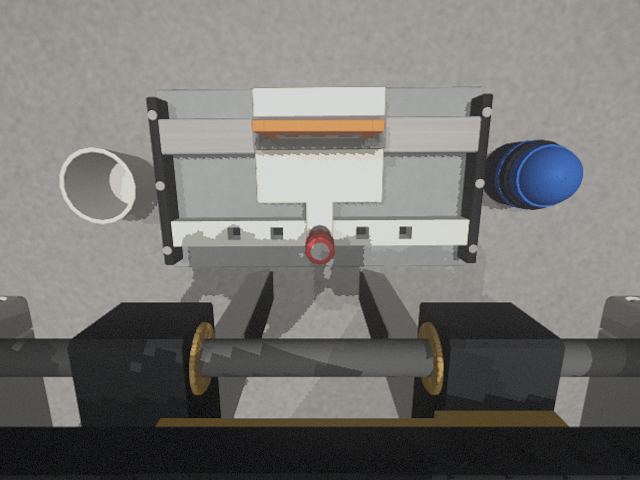

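The knob is at (320,246), and tool +x (image right) points to the reader. I'll descend onto the knob.

```bash
python3 -m handwheel '[[[1.8,20,1.2,0.3,0,-0.4,0],[1.8,40,1.2,0.3,0,-0.4,0],[1.8,58,1.2,0.3,0,-0.4,0],[1.8,67,1.2,0.3,0,-0.4,0],[1.8,67,1.2,0.3,0,-0.4,0]]]'; python3 go.py 511.4 -154.9 78 -74.7
```

```text
clock: 9.0
eef_pos: [510.3, -154.1, 77.1]
eef_rot: [-1.573, 0.002, -1.302]
wrist_force: [-0.3, -0.0, -0.3]
finger_gap: 47.0
t 9.0 pos [ 510.3 -154.1   77.1] rpy [-90.15   0.13 -74.62] F [-0.3 -0.  -0.3] gap 47.0
shift [ 1.  -0.9  0.8] turn [ 0.1  0.1 -0.1]
```

```bash
python3 -m handwheel '[[[0.9,-0.9,0.8,0,0,0,-0.4],[0.9,-0.9,0.8,0,0,0,-0.5],[0.9,-0.9,0.8,0,0,0,-1],[0.9,-0.9,0.8,0,0,0,-1],[0.9,-0.9,0.8,0,0,0,-1]]]' 45; python3 -m handwheel '[[[0,0,0,0,0,0,-1],[0,0,0,0,0,0,-1],[0,0,0,0,0,0,-1]]]' 45; python3 go.py 511.4 -154.9 78 -74.7
```

```text
clock: 9.42
eef_pos: [511.6, -154.9, 78.6]
eef_rot: [-1.573, 0.002, -1.302]
wrist_force: [0.1, -0.0, -0.8]
finger_gap: 17.2
clock: 9.67
eef_pos: [511.7, -154.9, 78.7]
eef_rot: [-1.572, 0.001, -1.302]
wrist_force: [0.0, 0.1, -0.6]
finger_gap: 0.7
t 9.67 pos [ 511.7 -154.9   78.7] rpy [-9.009e+01  8.000e-02 -7.461e+01] F [ 0.   0.1 -0.6] gap 0.7
shift [-0.1  0.7 -0.2] turn [ 0.1  0.1 -0.1]
```

The fingers closed to 0.7 mm, so they missed the knob. I'll look.

```bash
python3 wr.py w6
python3 - <<'E'
from cell import imaging
import cv2,numpy as np
o=[]
for n,(u,v) in {"scene":(285,190),"top":(420,270)}.items():
    p,d=imaging.camera(n); c=imaging.get_calibration(n); np.savez(f"{n}2.npz",p=p,d=d,K=c["mtx"],T=c["world_from_camera"])
    o.append(cv2.resize(p[v-65:v+65,u-65:u+65],(400,400),interpolation=cv2.INTER_CUBIC))
cv2.imwrite("pics/m6.png",np.hstack(o)[:,:,::-1])
E
```

```text
(no output)
```

View pics/w6.png

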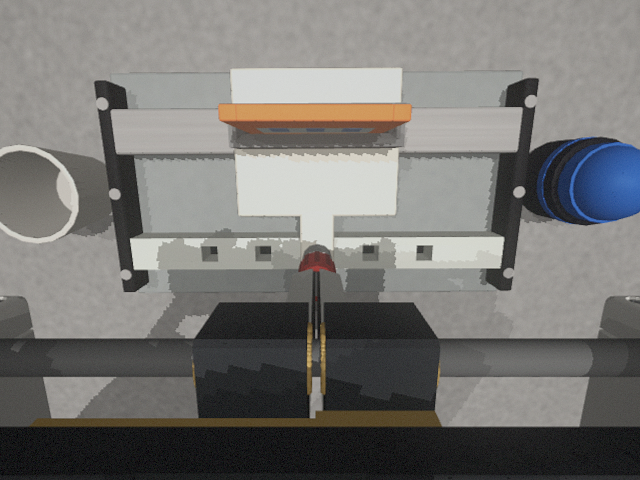

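View pics/m6.png

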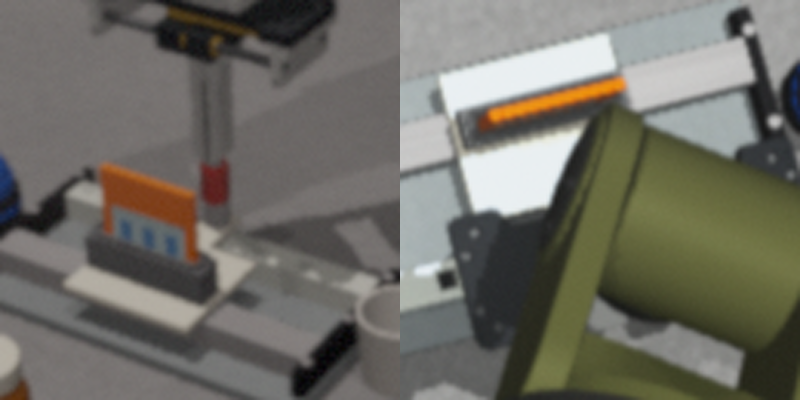

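Run:
```python
import numpy as np,cv2
f=np.load("w6.npz");W=f['W'];T=f['T'];p=f['p']
cv2.imwrite("pics/w6c.png",cv2.resize(p[220:340,250:390],None,fx=5,fy=5,interpolation=cv2.INTER_CUBIC)[:,:,::-1])
for r in range(244,300,4): print(r,[(u,*T[r,u].round(0).astype(int).tolist(),int(W[r,u,2])) for u in (300,306,312,317,323,330,334)])
p,W,d=__import__('h').cloud("scene2.npz")
cv2.imwrite("pics/s6c.png",cv2.resize(p[130:230,240:340],None,fx=6,fy=6,interpolation=cv2.INTER_CUBIC)[:,:,::-1])
hsv=cv2.cvtColor(p,cv2.COLOR_RGB2HSV)
m=((hsv[...,0]<8)|(hsv[...,0]>172))&(hsv[...,1]>110);m[:165]=0;m[200:]=0;m[:,:275]=0;m[:,305:]=0
q=W[m];print(len(q),q.min(0).round(),q.max(0).round())
```

```text
244 [(300, -12, 34, 8, 44), (306, -7, 32, 9, 46), (312, -3, 32, 9, 46), (317, 0, 28, 10, 50), (323, 5, 33, 8, 45), (330, 10, 33, 8, 45), (334, 13, 44, 6, 34)]
248 [(300, -12, 32, 6, 46), (306, -7, 30, 6, 48), (312, -3, 21, 8, 57), (317, 0, 18, 9, 60), (323, 5, 22, 8, 56), (330, 10, 32, 6, 46), (334, 13, 44, 3, 34)]
252 [(300, -12, 33, 3, 46), (306, -7, 18, 7, 61), (312, -3, 8, 9, 70), (317, 0, 3, 10, 75), (323, 4, 14, 7, 64), (330, 10, 33, 3, 45), (334, 13, 44, 0, 34)]
256 [(300, -12, 33, -1, 45), (306, -6, 1, 8, 77), (312, -3, -1, 9, 80), (317, 0, -6, 10, 84), (323, 4, -1, 9, 80), (330, 9, 15, 4, 63), (334, 13, 45, -4, 34)]
260 [(300, -12, 33, -4, 45), (306, -6, -8, 8, 86), (312, -3, -10, 9, 88), (317, 0, -15, 10, 94), (323, 4, -9, 9, 87), (330, 8, 3, 5, 75), (334, 13, 44, -7, 34)]
264 [(300, -10, -1, 4, 80), (306, -6, -17, 9, 95), (312, -3, -19, 9, 97), (317, 0, -21, 10, 99), (323, 4, -17, 9, 95), (330, 8, -12, 7, 90), (334, 11, 6, 2, 72)]
268 [(300, -10, -9, 4, 87), (306, -6, -21, 7, 99), (312, -2, -26, 9, 104), (317, 0, -22, 8, 100), (323, 4, -22, 8, 100), (330, 8, -16, 6, 94), (
[... 543 characters left out ...]
-50, 9, 128), (306, -5, -50, 9, 128), (312, -2, -46, 7, 125), (317, 0, -46, 7, 124), (323, 3, -50, 9, 128), (330, 6, -50, 9, 128), (334, 8, -50, 9, 128)]
288 [(300, -8, -57, 9, 135), (306, -5, -56, 9, 134), (312, -2, -52, 7, 130), (317, 0, -52, 8, 131), (323, 3, -56, 9, 134), (330, 6, -56, 9, 134), (334, 8, -55, 9, 134)]
292 [(300, -7, -61, 9, 139), (306, -5, -61, 9, 139), (312, -2, -57, 8, 136), (317, 0, -58, 8, 136), (323, 3, -61, 9, 139), (330, 6, -60, 8, 138), (334, 8, -60, 9, 138)]
296 [(300, -7, -65, 9, 143), (306, -5, -64, 8, 143), (312, -2, -62, 8, 140), (317, 0, -62, 7, 140), (323, 3, -65, 9, 143), (330, 6, -65, 9, 144), (334, 7, -65, 9, 143)]
93 [ 506. -158.   71.] [585. -92. 121.]
```

View pics/w6c.png

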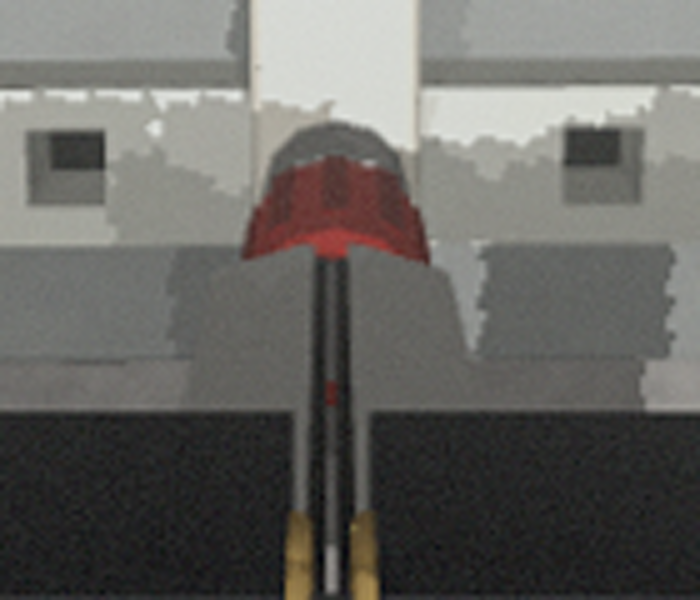

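View pics/s6c.png

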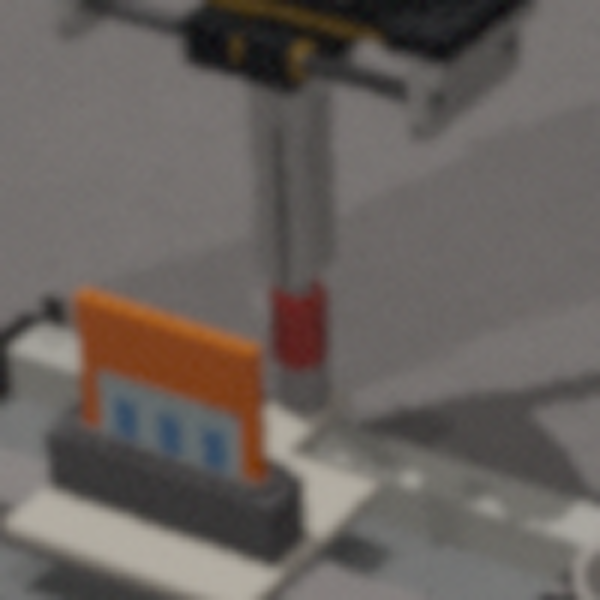

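The fingertips appear to end above the knob top (z≈105), not at z≈71 as the stated tool geometry implies. I'll measure the tips in the tool frame.

Run:
```python
import numpy as np
for n in ("w3","w4","w5","w6"):
    f=np.load(n+".npz");T=f['T'];d=f['d']
    m=(d>0)&(np.abs(T[...,2])<14)&(np.abs(T[...,0])<62)&(T[...,1]<25)&(T[...,1]>-110)
    if n in("w3","w4"): m&=np.abs(T[...,0])>8
    q=T[m]; 
    for y in range(-70,26,6):
        k=q[(q[:,1]>=y)&(q[:,1]<y+6)]
        if len(k)>5: print(n,y,len(k),k.min(0).round(1),k.max(0).round(1))
```

```text
w3 -70 439 [-31.8 -70.   -7.8] [ 29.9 -64.   10.6]
w3 -64 404 [-32.1 -64.   -7.3] [ 29.8 -58.   10.5]
w3 -58 352 [-31.7 -58.   -7.2] [ 29.7 -52.   10.5]
w3 -52 315 [-31.6 -52.   -7.2] [ 29.5 -46.   10.7]
w3 -46 285 [-31.5 -46.   -7.2] [ 29.7 -40.   10.5]
w3 -40 243 [-31.7 -39.9  -7.3] [ 29.7 -34.1  10.4]
w3 -34 189 [-30.5 -34.   -7.2] [ 28.3 -28.   10.4]
w3 -28 61 [-23.9 -28.   -6.5] [ 21.8 -24.9  10.2]
w3 14 233 [-11.4  17.7 -14. ] [ 9.5 20.  13.9]
w3 20 181 [-12.7  20.  -13.9] [11.1 25.  13.8]
w4 -70 445 [-32.1 -70.   -7.8] [ 30.  -64.   10.6]
w4 -64 390 [-31.6 -64.   -7.7] [ 29.7 -58.   10.6]
w4 -58 349 [-31.7 -58.   -7.6] [ 29.8 -52.   10.6]
w4 -52 322 [-31.6 -52.   -7.5] [ 29.4 -46.   10.5]
w4 -46 282 [-31.8 -46.   -7.4] [ 29.6 -40.   10.5]
w4 -40 250 [-31.7 -39.9  -7.5] [ 29.8 -34.   10.6]
w4 -34 181 [-29.3 -34.   -7.4] [ 28.8 -28.1  10.6]
w4 -28 61 [-23.4 -28.   -6.7] [ 23.9 -24.6  10.1]
w5 -70 474 [-36. -70.  -9.] [ 35.  -64.    9.4]
w5 -64 437 [-36.2 -64.   -8.8] [ 34.8 -58.    9.5]
w5 -58 391 [-36.1 -58.   -8.7] [ 34.9 -52.    9.5]
w5 -52 334 [-36.1 -52.   -8.8] [ 34.6 -46.
[... 286 characters left out ...]
   6.9] [ 12.1 -58.    9.5]
w6 -58 252 [-12.9 -58.    6.9] [ 11.9 -52.    9.4]
w6 -52 209 [-12.9 -52.    6.9] [ 11.8 -46.    9.5]
w6 -46 191 [-12.8 -46.    7.1] [ 11.7 -40.    9.3]
w6 -40 175 [-12.9 -40.    6.9] [ 11.9 -34.    9.4]
w6 -34 108 [-10.3 -34.    7.1] [ 10.6 -28.1   9.4]
w6 -28 82 [ -5.7 -27.9 -11.1] [  5.2 -22.    9.2]
w6 -22 186 [ -8.8 -22.  -11.9] [  9.4 -16.   10.4]
w6 -16 95 [-10.8 -16.    2.4] [ 10.9 -10.   10.5]
w6 -10 103 [-11.1 -10.    2. ] [11.1 -4.  10.5]
w6 -4 86 [-11.3  -3.9   1.3] [11.3  1.9 10.6]
w6 2 80 [-11.    2.    1.6] [11.2  7.9 10.7]
w6 8 30 [-8.7  8.   4.3] [ 8.9 14.   9.5]
w6 14 57 [-9.7 14.   2. ] [ 9.  19.9  9.4]
w6 20 46 [-9.1 20.   0.6] [10.1 25.   9.5]
```

The real fingertips lie about 25 mm behind the reported TCP (not 8 mm ahead), so I closed just above the knob; the cassette must have been held near its top edge. I'll open and go 33 mm lower. First I'll check the body clearance.

```bash
python3 -m handwheel '[[[0,0,0,0,0,0,0],[0,0,0,0,0,0,0],[0,0,0,0,0,0,0],[0,0,0,0,0,0,0],[0,0,0,0,0,0,0]]]' 45; python3 go.py 511.4 -154.9 46 -74.7
python3 - <<'E'
import numpy as np
f=np.load("w6.npz");T=f['T'];d=f['d']
m=(d>0)&(T[...,1]<-30)&(T[...,1]>-190)
q=T[m]
for y in range(-190,-30,8):
    k=q[(q[:,1]>=y)&(q[:,1]<y+8)]
    if len(k)>5: print(y,len(k),k.min(0).round(0),k.max(0).round(0))
E
```

```text
clock: 10.23
eef_pos: [511.6, -154.9, 78.6]
eef_rot: [-1.573, 0.002, -1.302]
wrist_force: [0.6, 0.1, -0.5]
finger_gap: 30.5
t 10.23 pos [ 511.6 -154.9   78.6] rpy [-90.1    0.1  -74.61] F [ 0.6  0.1 -0.5] gap 30.5
shift [ 0.  32.6 -0.1] turn [ 0.1  0.1 -0.1]
-166 19376 [ -51. -164.   19.] [  51. -158.   24.]
-158 7984 [ -54. -158.   17.] [  54. -150.   24.]
-150 22076 [ -64. -150.   15.] [  65. -142.   34.]
-142 20562 [ -74. -142.    4.] [  74. -134.   33.]
-134 7047 [ -77. -134.   -3.] [  78. -126.   34.]
-126 1453 [ -78. -126.   -6.] [  78. -120.   33.]
-102 41 [ -2. -97.   5.] [  1. -94.   8.]
-94 80 [ -3. -94.   7.] [  2. -86.   9.]
-86 112 [ -3. -86.   7.] [  2. -78.   9.]
-78 175 [-13. -78.   7.] [ 12. -70.  10.]
-70 395 [-13. -70.   7.] [ 12. -62.  10.]
-62 1956 [-41. -62.   7.] [ 38. -54.  89.]
-54 2392 [-41. -54.   7.] [ 39. -46.  89.]
-46 589 [-40. -46.   7.] [ 38. -38.  82.]
-38 527 [-40. -38.   7.] [ 38. -30.  82.]
```

```bash
python3 -m handwheel '[[[0,0,0,0,0,0,0],[0,0,0,0,0,0,0],[0,10,0,0,0,0,0],[0,20,0,0,0,0,0],[0,27,0,0,0,0,0]]]' 45;python3 -m handwheel '[[[0,5,0,0,0,0,0],[0,5,0,0,0,0,0],[0,5,0,0,0,0,0]]]' 45; python3 go.py 511.4 -154.9 46 -74.7; python3 wr.py w7
```

```text
clock: 10.65
eef_pos: [510.9, -154.6, 49.8]
eef_rot: [-1.574, 0.003, -1.302]
wrist_force: [0.1, -0.3, 0.4]
finger_gap: 47.1
clock: 10.9
eef_pos: [510.7, -154.6, 44.3]
eef_rot: [-1.575, 0.003, -1.302]
wrist_force: [0.1, -0.1, 0.1]
finger_gap: 46.8
t 10.9 pos [ 510.7 -154.6   44.3] rpy [-90.22   0.18 -74.61] F [ 0.1 -0.1  0.1] gap 46.8
shift [ 0.5 -1.7  0.6] turn [ 0.2  0.1 -0.2]
```

View pics/w7.png

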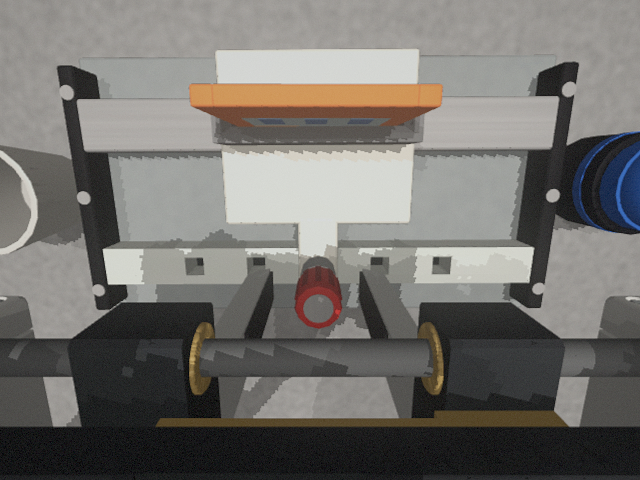

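The knob, at (319,305), is now centred between the fingers. Closing on it.

```bash
python3 -m handwheel '[[[0.5,-1.7,0.6,0,0,0,-0.4],[0.5,-1.7,0.6,0,0,0,-1],[0.5,-1.7,0.6,0,0,0,-1],[0.5,-1.7,0.6,0,0,0,-1],[0.5,-1.7,0.6,0,0,0,-1]]]' 45; python3 -m handwheel '[[[0,0,0,0,0,0,-1],[0,0,0,0,0,0,-1],[0,0,0,0,0,0,-1]]]' 45; python3 go.py 511.4 -154.9 46 -74.7
```

```text
clock: 11.37
eef_pos: [511.8, -155.0, 46.7]
eef_rot: [-1.574, 0.002, -1.302]
wrist_force: [-0.5, -0.5, 1.0]
finger_gap: 21.2
clock: 11.62
eef_pos: [511.8, -155.0, 46.8]
eef_rot: [-1.574, 0.002, -1.302]
wrist_force: [-0.3, -0.1, 1.8]
finger_gap: 21.5
t 11.62 pos [ 511.8 -155.    46.8] rpy [-90.16   0.13 -74.61] F [-0.3 -0.1  1.8] gap 21.5
shift [-0.2  0.8 -0.3] turn [ 0.2  0.1 -0.1]
```

```bash
python3 -m handwheel '[[[0,-4,0,0,0,0,-1],[0,-8,0,0,0,0,-1],[0,-12,0,0,0,0,-1],[0,-15,0,0,0,0,-1],[0,-15,0,0,0,0,-1]]]' 55; python3 go.py 511.8 -155 62 -74.7; python3 wr.py w8
python3 - <<'E'
import numpy as np
f=np.load("w8.npz");W=f['W'];p=f['p'].astype(int)
m=(p[...,0]>p[...,1]+40)&(p[...,1]<60)&(np.hypot(W[...,0]-512,W[...,1]+155)<16);q=W[m];print("red z",np.percentile(q[:,2],[1,5,95,99]))
E
```

```text
clock: 12.03
eef_pos: [511.7, -154.9, 62.1]
eef_rot: [-1.574, 0.003, -1.302]
wrist_force: [1.1, 0.1, -7.5]
finger_gap: 21.2
t 12.03 pos [ 511.7 -154.9   62.1] rpy [-90.17   0.15 -74.6 ] F [ 1.1  0.1 -7.5] gap 21.2
shift [0.1 0.1 0.1] turn [ 0.2  0.1 -0.1]
red z [ 89.96067452  94.6805779  116.6669299  117.0301136 ]
```

View pics/w8.png

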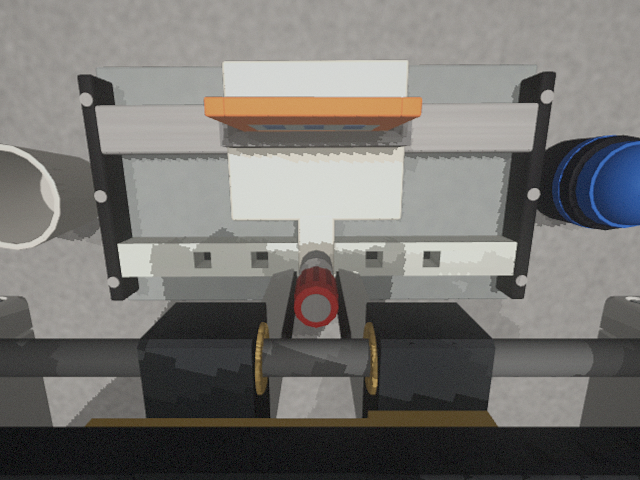

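The plunger is lifted 15 mm and the wrist shows -7.5 N, which fits the spring. The holes at columns 202, 261, 374 and 432 centre on 317, the same as the tongue, so the carriage sits at ~0. I'll slide 40 mm along tool +x.

```bash
python3 -m handwheel '[[[8,0,0,0,0,0,-1],[17,0,0,0,0,0,-1],[26,0,0,0,0,0,-1],[35,0,0,0,0,0,-1],[40,0,0,0,0,0,-1]]]' 55;python3 go.py 522.3 -193.5 62 -74.7; python3 -m handwheel '[[[0,0,0,0,0,0,-1],[0,0,0,0,0,0,-1]]]'; python3 go.py 522.3 -193.5 62 -74.7; python3 wr.py w9
```

```text
clock: 12.5
eef_pos: [522.8, -194.9, 61.6]
eef_rot: [-1.573, 0.002, -1.303]
wrist_force: [3.6, 2.3, -7.9]
finger_gap: 21.2
t 12.5 pos [ 522.8 -194.9   61.6] rpy [-90.15   0.14 -74.65] F [ 3.6  2.3 -7.9] gap 21.2
shift [-1.5 -0.4 -0.1] turn [ 0.1  0.  -0.1]
clock: 12.67
eef_pos: [523.0, -195.7, 61.5]
eef_rot: [-1.573, 0.002, -1.304]
wrist_force: [5.4, -0.5, -8.1]
finger_gap: 20.9
t 12.67 pos [ 523.  -195.7   61.5] rpy [-90.13   0.1  -74.69] F [ 5.4 -0.5 -8.1] gap 20.9
shift [-2.3 -0.5 -0.1] turn [ 0.1  0.  -0.1]
```

View pics/w9.png

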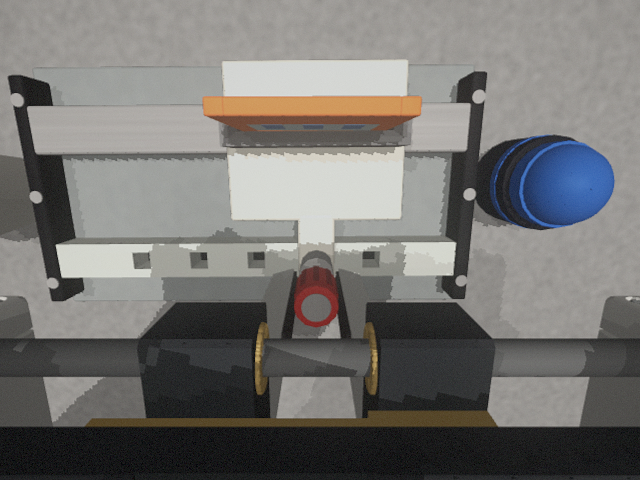

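The carriage overshot by about 2.3 mm (hole midpoint at column 314, tongue at 317). I'll correct by -2.2 mm.

```bash
python3 -m handwheel '[[[-2.2,0,0,0,0,0,-1],[-2.2,0,0,0,0,0,-1],[-2.2,0,0,0,0,0,-1]]]' 55;python3 go.py 522.3 -193.5 47 -74.7; python3 wr.py w10
python3 - <<'E'
import numpy as np,cv2
p=np.load("w10.npz")['p'];g=cv2.cvtColor(p,cv2.COLOR_RGB2GRAY)
r=g[262:266].mean(0); print("bar row",[u for u in range(100,420) if r[u]<70])
r=g[228:234].mean(0);e=np.diff(r);print("tongue",[(u,int(e[u])) for u in range(280,360) if abs(e[u])>12])
E
```

```text
clock: 12.97
eef_pos: [522.3, -193.0, 61.7]
eef_rot: [-1.573, 0.002, -1.303]
wrist_force: [3.5, 0.0, -7.7]
finger_gap: 21.3
t 12.97 pos [ 522.3 -193.    61.7] rpy [-9.013e+01  9.000e-02 -7.465e+01] F [ 3.5  0.  -7.7] gap 21.3
shift [ 0.6 14.7 -0.1] turn [ 0.1  0.  -0.1]
bar row []
tongue [(292, -20), (293, -13), (297, 69), (298, 25), (333, -40), (334, -15)]
```

```bash
python3 -m handwheel '[[[0.4,4,0,0,0,0,-1],[0.4,8,0,0,0,0,-1],[0.4,12,0,0,0,0,-1],[0.4,15,0,0,0,0,-1],[0.4,15.3,0,0,0,0,-1]]]' 55;python3 go.py 522.3 -193.4 46.8 -74.7; python3 -m handwheel '[[[0,0.3,0,0,0,0,-1],[0,0.3,0,0,0,0,-1]]]'; python3 go.py 522.3 -193.4 46.8 -74.7; python3 wr.py w11
```

```text
clock: 13.43
eef_pos: [522.6, -193.6, 46.7]
eef_rot: [-1.573, 0.001, -1.303]
wrist_force: [0.5, 1.3, 3.8]
finger_gap: 21.1
t 13.43 pos [ 522.6 -193.6   46.7] rpy [-9.011e+01  5.000e-02 -7.464e+01] F [0.5 1.3 3.8] gap 21.1
shift [-0.3 -0.1 -0.2] turn [ 0.1  0.1 -0.1]
clock: 13.6
eef_pos: [522.7, -193.8, 46.8]
eef_rot: [-1.572, 0.001, -1.303]
wrist_force: [0.8, 1.5, 1.6]
finger_gap: 21.1
t 13.6 pos [ 522.7 -193.8   46.8] rpy [-9.010e+01  3.000e-02 -7.465e+01] F [0.8 1.5 1.6] gap 21.1
shift [-0.5 -0.  -0.3] turn [ 0.1  0.  -0. ]
```

View pics/w11.png

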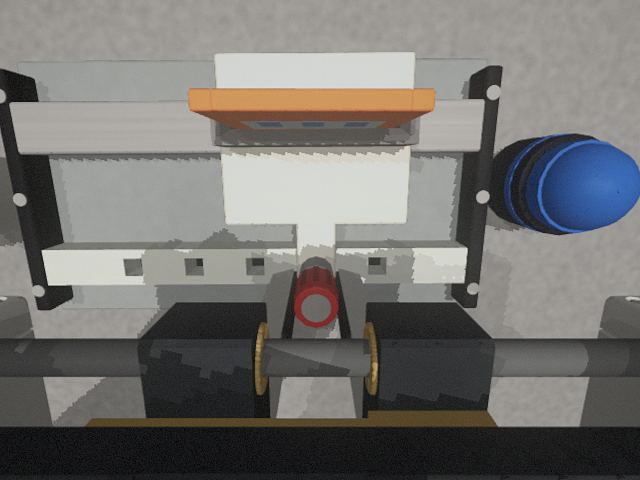

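```bash
python3 -m handwheel '[[[0,0.8,0,0,0,0,-1],[0,0.8,0,0,0,0,-1],[0,0.8,0,0,0,0,-1],[0,0.8,0,0,0,0,-1]]]' 55;python3 go.py 522.3 -193.4 46.8 -74.7; python3 wr.py w12
python3 - <<'E'
import numpy as np,cv2
from cell import imaging
for n in ("w7","w12"):
    f=np.load(n+".npz");W=f['W'];T=f['T'];p=f['p'].astype(int)
    m=(np.abs(T[...,0])<8)&(np.abs(T[...,2])<9)&(W[...,2]>60)&(W[...,2]<125)
    m[:285]=0;m[325:]=0;q=W[m];print(n,"knob top",np.median(q,0).round(1),len(q))
    m=(W[...,2]>122)&(W[...,2]<142)&(p[...,0]>p[...,2]+60);m[130:]=0
    q=W[m];print(n,"cas top z",np.percentile(q[:,2],[5,50,95]).round(1),cv2.minAreaRect(q[:,:2].astype(np.float32)))
o=[]
p,d=imaging.camera("scene");cv2.imwrite("pics/s12.png",cv2.resize(p[120:270,180:380],None,fx=4,fy=4,interpolation=cv2.INTER_CUBIC)[:,:,::-1])
E
python3 go.py 522.3 -193.4 46.8 -74.7
```

```text
clock: 13.98
eef_pos: [522.9, -194.2, 46.7]
eef_rot: [-1.572, -0.0, -1.303]
wrist_force: [-1.4, 0.4, 7.8]
finger_gap: 20.8
t 13.98 pos [ 522.9 -194.2   46.7] rpy [-9.006e+01 -2.000e-02 -7.465e+01] F [-1.4  0.4  7.8] gap 20.8
shift [-0.9 -0.1 -0.4] turn [0.1 0.  0. ]
w7 knob top [ 511.8 -154.6  100.8] 1275
w7 cas top z [131.3 132.5 133.6] ((593.4324340820312, -131.61618041992188), (7.275960445404053, 79.88063049316406), 15.303284645080566)
w12 knob top [ 523.6 -193.9  100.8] 1243
w12 cas top z [131.3 132.5 133.6] ((604.0638427734375, -170.09901428222656), (7.148939609527588, 80.0152587890625), 15.285415649414062)
t 14.08 pos [ 522.9 -194.2   46.7] rpy [-9.006e+01 -2.000e-02 -7.466e+01] F [-2.1  1.2  7.8] gap 21.4
shift [-0.9 -0.1 -0.4] turn [0.1 0.  0. ]
```

View pics/s12.png

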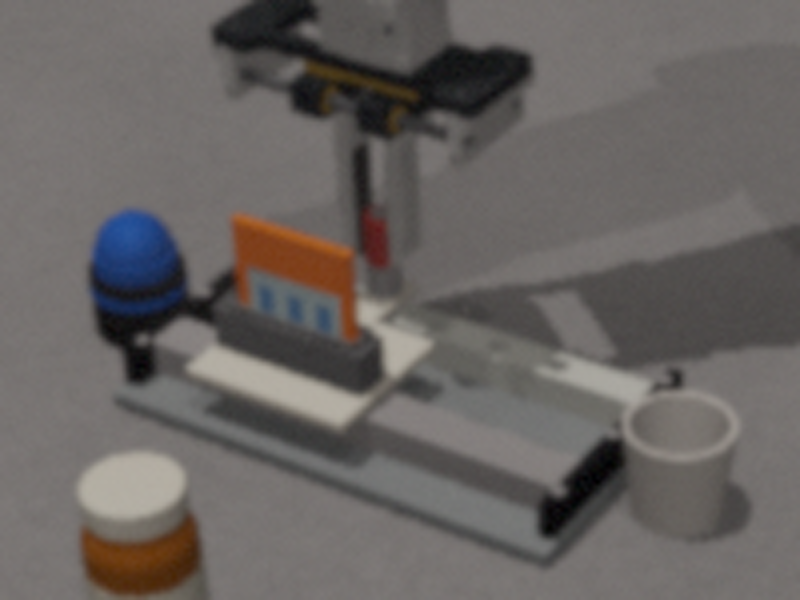

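The knob top is at 100.8 mm, the same as before the lift. The cassette moved 39.9 mm along the rail, still upright and seated, and the knob is held with 7.8 N of contact. Handing in.

```bash
python3 -c "
from cell import order,read_state
print(order.sign_off()); print(read_state()['clock'])"
```

```text
the job is handed in; nothing more can be done
None
the job is handed in; nothing more can be done
```

The job is handed in. The cassette stands in the carriage slot and the carriage is one hole nearer the reader. The pin is fully down and the gripper is still on the red knob, gripping at 55 N and pressing down lightly. I handed in at about 14 s of the 54 s allowed; `sign_off` reported no verdict.

**Last checks**
- **Cassette:** its top is at 132.5 mm (132 expected when fully seated), and it is aligned with the rail at 15.3°.
- **Carriage:** the cassette moved 39.9 mm along the rail, and the two neighbouring holes centre on the carriage tongue in the wrist image.
- **Pin:** the knob top is at 100.8 mm, the same as before I pulled it.
- **Grip:** the finger opening is 21 mm on the 22 mm knob. The wrist shows 7.8 N; the finger force on the knob is not reported directly.
- **Things to leave alone:** the arm never came near the tube rack, jar or tip box. I did not measure their positions at the end.

**What disagreed or went wrong**
- **Tool geometry:** the real fingertips measured about 25 mm behind the reported tool point, not 8 mm ahead of it. My first close on the knob therefore shut on air just above it, without touching it, and I repeated it 33 mm lower. For the same reason the cassette had been held only near its top edge, but it seated correctly.
- **Slide:** it first overshot by about 2.3 mm and was corrected before the pin was lowered.

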